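# Return checked turned parts to their bins

## Robot

A 6-joint arm with a two-finger parallel gripper is mounted at the origin on the work surface. World frame = base frame: x ahead of the robot, y to its left, z up, the work surface at z = 0. Lengths are in mm, angles in degrees, forces in N, time in s.
With the tool pointing down it reaches from about 300 to 850 mm from the base axis. Payload 4.2 kg.
Tool frame: the origin (TCP) lies between the finger pads; the fingertips stand 14 mm ahead of it and the grasp point (between the pads) lies 5 mm behind it; z points along the fingers, y is the line along which they close (so a half turn about z gives the same grasp; the last joint's range is limited). The gripper opens to 91 mm and grips with 3 to 60 N. Pads are 32 mm wide; open, the fingers measure 118 mm over their backs; the gripper's body (76 mm by 178 mm) begins 60 mm behind the grasp point.
Start: joints at [-64.343, 18.312, 89.639, -0, 72.044, -1.146], TCP at [259.286, -513.237, 227.976] pointing down, gripper open.
Joint ranges: [-177.97, 177.97], [-48.28, 115.42], [12.27, 149.76], [-77.06, 257.06], [2.81, 150.46], [-146.56, 146.56]. Speed limits (degrees/s): [147.25, 147.25, 180, 180, 180, 180].

## Interface

Orientations are given as [roll, pitch, yaw] about the fixed x, y, z axes, in that order (R = Rz(yaw) Ry(pitch) Rx(roll)).
In Python, from workcell import * gives the robot as it stands. The module is installed in compiled form; this text tells all that it offers.
- The arm moves only by the tool send_rows, never from a script. Its argument "deltas" is a list of rows, each a list of 2 entries, a list of its own where there are three numbers: the shift along the tool's x, y, z normalised to -1 to 1, where 1 is 0.5 m, then the turn, a rotation vector about the tool's x, y, z normalised to -1 to 1, where 1 is 0.5 rad. A call has 1 to 10 rows; each row shifts and turns the commanded pose from where the row before left it, along the tool's axes as they then stand; what a row does not reach is not made up. A row lasts 1/10 s, in which the tool goes at most 50 mm and 8.59 degrees, less where a joint would pass 70% of its speed; a pose out of reach is approached as far as the arm can. A call with a number of a shift or a turn outside -1 to 1 is refused whole. A call with a gripper value outside its range is refused whole. "grip" is the closure, from 0 (fully open) to 1 (shut), set as the call begins (left out, the last holds). The fingers move at their own pace and stop on an object; "grip_force" is the grip in N (left out, the last holds). Time passes only in rows, so rows that do not move let the fingers close. It gives the time, the measured TCP pose, the force, the opening and the grip force at its end, in the units of the state.
- state(): the state, without advancing time (a new reading comes with each control period).
- grab_frame(name): name is "side" or "top"; returns the picture (400x640x3 uint8, red, green, blue); there is no depth.
- calibration(name): a dict with "mtx" (3x3 intrinsics, pixels), "D" ([k1, k2, p1, p2, k3] as OpenCV has them; the pictures are not rectified), "R" (3x3) and "t" (3): a world point X has camera coordinates R X + t. Camera axes: x right, y down, z forward; pixel columns grow to the right and rows downward; lengths in mm; the calibration is good to about 2 mm. A picture is of the moment at which its call begins. calibration takes no time and is no camera call.
- job_done(): hands the job in; it is judged then, once.
Trained networks look in the newest picture that a camera, given by its name, has taken for a name from the list of things; names that differ only in an ending like _2 or _b are one class to them, and where a whole thing is asked for, a point or a joint stands for the part that bears it (a point fixed in the world has none). Each returns a list of dicts, best first, with "p" (0 to 1); they miss things now and then, are a little off and sometimes report something else, mostly with a low value. They report only what shows in the picture. A call takes as long as a camera call. They do not tell look-alikes from the thing itself.
- trace(camera, label): "pixels" (400x640 bool, what is visible of it) and "bbox" ([left, top, width, height] in pixels, round what is visible of it).
The state is a dict: "time_s": time; "qpos": joint angles; "qvel": joint speeds; "effort": joint torques, N m; "ee_pos": TCP position; "ee_rot": TCP orientation; "force": force on the tool from outside, world axes, zero at the start; "torque": the same for the moment, N m; "gripper_width": finger opening in mm; "gripper_force": force on a finger pad.
Only numpy, scipy, OpenCV 4.12 (cv2) and the standard library are available. Lean on these libraries where they do the work, as an engineer would, in place of code of your own. Each camera call takes 0.05 s, during which the arm holds its last target. There are 200 camera calls.

## Task

The parts on the teal mat have been measured. Put the good brass body, the steel sleeve and the black collar each back into the blue bin that holds its kind, standing upright in the middle of the empty place between its two neighbours in the front row, and stand the red-painted reject upright on the clear floor of the red reject tray. Leave the plug gauge and the paint marker where they lie.

Things in the scene. Friction and masses are not known exactly. Their poses are not given: they have to be found in the camera images.
- brass_body: Good brass fitting body, standing, plain brass all over. 58 high: foot flange 34 across, 8 high; round shank 28 across from 8 to 44 up (grip here); hexagonal head 24 to 28 across on top. Loose, 0.24 kg. Origin: centre of its underside, on the mat (3 thick); z up its axis, yaw means nothing. Sizes in mm.
- reject_body: Rejected brass fitting body, standing; same shape, but head painted red and a red band round the shank. 58 high: foot flange 34 across, 8 high; round shank 28 across from 8 to 44 up (grip here); hexagonal head 24 to 28 across on top. Loose, 0.24 kg. Origin: centre of its underside, on the mat (3 thick); z up its axis, yaw means nothing. Sizes in mm.
- steel_sleeve: Bright steel sleeve, standing: a tube 30 across and 44 high, bored, with a shallow groove near the top. Loose, 0.14 kg. Origin: centre of its underside, on the teal mat (3 thick); z up its axis, yaw means nothing. Sizes in mm.
- black_collar: Black collar, a low ring 36 across and 20 high with a 22 bore, lying flat on the teal mat (3 thick). Loose, 0.09 kg. Origin: centre of its underside; z up its axis, yaw means nothing. Grip its outside with the fingertips near the mat. Sizes in mm.
- bin_brass: Blue open-front bin, 180 long (x) x 140 wide (y) x 70 high, walls 3, front lip 30 high at -x (robot side); fixed. Origin: centre of its underside, on the bench (z 0). Inner floor 4 up. Holds brass bodies, 58 high: three at the back, two in the front row at x -25, y -46 and +46. Empty place: middle of the front row, x -25, y 0 in its frame; back row starts at x +40. Sizes in mm.
- bin_steel: Blue open-front bin, 180 long (x) x 140 wide (y) x 70 high, walls 3, front lip 30 high at -x (robot side); fixed. Origin: centre of its underside, on the bench (z 0). Inner floor 4 up. Holds steel sleeves, 44 high: three at the back, two in the front row at x -25, y -46 and +46. Empty place: middle of the front row, x -25, y 0 in its frame; back row starts at x +40. Sizes in mm.
- bin_black: Blue open-front bin, 180 long (x) x 140 wide (y) x 70 high, walls 3, front lip 30 high at -x (robot side); fixed. Origin: centre of its underside, on the bench (z 0). Inner floor 4 up. Holds black collars: stacks 40 high at the back, two single ones in the front row at x -25, y -48 and +48. Empty place: middle of the front row, x -25, y 0 in its frame; back row starts at x +40. Sizes in mm.
- reject_tray: Red reject tray, open box 180 long (x) x 140 wide (y) x 45 high, walls 3; fixed, in the row of blue bins. Origin: centre of its underside, on the bench (z 0). Inner floor 4 up. Scrap parts lie at its back (x above +20, up to 40 high); the floor in front of them is clear, its middle at x -30, y 0. Sizes in mm.
- plug_gauge: Plug gauge lying on the mat among the parts, 98 long (x) and 17 thick, blue six-sided handle with steel pins at both ends. Origin: under the middle of the handle, on the mat. To be left alone. Sizes in mm.
- paint_pen: Paint marker lying on the mat among the parts, 132 long (x) and 16 thick, white barrel and red cap (at +x). Origin: under its middle, on the mat. To be left alone. Sizes in mm.
Not all that is in view belongs to the job. What is shaped like the brass_body but green or purple is not meant.

How it is judged (in metres and radians):
At the end, for the whole second after the job is handed in: Good brass body, steel sleeve and black collar stand upright (0.1 rad) on the floor of the bin of their kind, within 15 mm in x and y of the middle of the empty front-row place; the red-painted body stands upright on the clear floor of the red tray; all released and at rest (x of brass_body in the frame of bin_brass between -0.04 and -0.01 m and y of brass_body in the frame of bin_brass between -0.015 and 0.015 m and z of brass_body in the frame of bin_brass between 0 and 0.008 m and angle between each of brass_body, steel_sleeve, black_collar, reject_body's own z axis and vertical below 0.1 rad and linear speed of each of brass_body, steel_sleeve, black_collar, reject_body below 0.01 m/s and x of steel_sleeve in the frame of bin_steel between -0.04 and -0.01 m and y of steel_sleeve in the frame of bin_steel between -0.015 and 0.015 m and z of steel_sleeve in the frame of bin_steel between 0 and 0.008 m and x of black_collar in the frame of bin_black between -0.04 and -0.01 m and y of black_collar in the frame of bin_black between -0.015 and 0.015 m and z of black_collar in the frame of bin_black between 0 and 0.008 m and x of reject_body in the frame of reject_tray between -0.075 and 0.02 m and y of reject_body in the frame of reject_tray between -0.055 and 0.055 m and z of reject_body in the frame of reject_tray between 0 and 0.008 m); the robot touches nothing.
It fails at once if the plug gauge is pushed more than 15 mm from where it lay (distance of plug_gauge from where it was at the start of the episode above 0.015 m).
It fails at once if the paint marker is pushed more than 15 mm from where it lay (distance of paint_pen from where it was at the start of the episode above 0.015 m).
It also fails if it takes over 109 s, if anything falls off the work surface, if the arm or the gripper's body presses on something with over 40 N, if the wrist force passes 120 N, or if a joint passes its speed limit or range.

## Working session

There is one attempt and no reset: what is moved stays moved. The work goes in short steps, Python scripts to look and compute and a tool call to move; the robot and the scene stay as the last step left them, time stands still between calls to the robot, and variables do not carry over. Pictures are saved under pics/ and viewed, at most 14 in all, crops included, and the job is handed in when it is done.

Besides the shell and the picture viewer there is one more tool, called after "Emit:" as a command line: name --argument value ..., lists and objects as JSON in quotes. send_rows: Moves the arm, as the interface text tells. Scaled input: -1 to 1 covers 0.5 m each way for a shift and 0.5 rad each way for a turn. Its arguments: {"type":"object","properties":{"deltas":{"type":"array","items":{"type":"array"}},"grip":{"type":"number"},"grip_force":{"type":"number"}},"required":["deltas"]}

```bash
mkdir -p pics
python3 - <<'E'
from workcell import *
import cv2
s=state();print(s['time_s'],s['ee_pos'],s['ee_rot'],s['gripper_width'])
for n in('top','side'):
    cv2.imwrite(f'pics/{n}0.png',grab_frame(n)[:,:,::-1]);c=calibration(n);print(n,c)
    for l in('brass_body','reject_body','steel_sleeve','black_collar','bin_brass','bin_steel','bin_black','reject_tray','plug_gauge','paint_pen'):
        print(l,[(round(d['p'],2),[int(v) for v in d['bbox']]) for d in trace(n,l)][:8])
E
```

```text
0.0 [ 259.07088444 -512.80137668  227.1165897 ] [-1.79899250e+02 -1.56072787e-03  2.68040085e+01] 91.36354741477682
top {'mtx': array([[368.35776489,   0.        , 321.34928536],
       [  0.        , 368.35776489, 197.30332015],
       [  0.        ,   0.        ,   1.        ]]), 'D': array([-0.07458882,  0.        ,  0.        ,  0.        ,  0.        ]), 'R': array([[-3.48495189e-03, -9.99548315e-01,  2.98499704e-02],
       [-9.93995242e-01,  1.97837940e-04, -1.09423124e-01],
       [ 1.09367794e-01, -3.00520628e-02, -9.93546959e-01]]), 't': array([-43.76921276, 519.99388149, 785.56299189])}
brass_body [(0.78, [439, 240, 17, 12]), (0.78, [418, 267, 18, 14]), (0.74, [400, 227, 17, 14]), (0.67, [439, 205, 21, 13])]
reject_body [(0.71, [174, 220, 21, 14]), (0.19, [298, 194, 10, 42])]
steel_sleeve [(0.44, [252, 229, 20, 13])]
black_collar [(0.36, [378, 78, 71, 92])]
bin_brass [(0.65, [382, 82, 68, 92])]
bin_steel [(0.67, [305, 93, 69, 86])]
bin_black [(0.64, [140, 93, 83, 89])]
reject_tray [(0.64, [226, 84, 70, 84])]
plug_gauge [(0.78, [300, 195, 6, 42]), (0.32, [229, 84, 66, 84])]
[... 308 characters left out ...]
'R': array([[ 0.67972499, -0.73340522,  0.00952465],
       [-0.43851198, -0.41675677, -0.79625438],
       [ 0.58794658,  0.53705733, -0.60488697]]), 't': array([-377.89812651,  235.06474094,  578.1713844 ])}
brass_body [(0.98, [394, 294, 26, 40]), (0.86, [363, 262, 25, 32]), (0.81, [352, 300, 16, 39]), (0.74, [429, 270, 26, 38])]
reject_body [(0.64, [199, 152, 18, 27])]
steel_sleeve [(0.73, [241, 187, 17, 24]), (0.48, [200, 172, 57, 29])]
black_collar []
bin_brass []
bin_steel [(0.68, [326, 143, 109, 87])]
bin_black [(0.66, [226, 101, 90, 66])]
reject_tray [(0.87, [279, 129, 95, 62])]
plug_gauge [(0.53, [278, 202, 34, 24]), (0.18, [202, 174, 54, 26])]
paint_pen [(0.87, [199, 172, 56, 29])]
```

Run:
```python
import cv2
a=cv2.imread('pics/top0.png');cv2.imwrite('pics/top0c.png',cv2.resize(a[60:320,110:510],None,fx=2,fy=2,interpolation=cv2.INTER_CUBIC))
a=cv2.imread('pics/side0.png');cv2.imwrite('pics/side0c.png',cv2.resize(a[80:380,150:550],None,fx=2,fy=2,interpolation=cv2.INTER_CUBIC))
```

```text
(no output)
```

View pics/top0c.png

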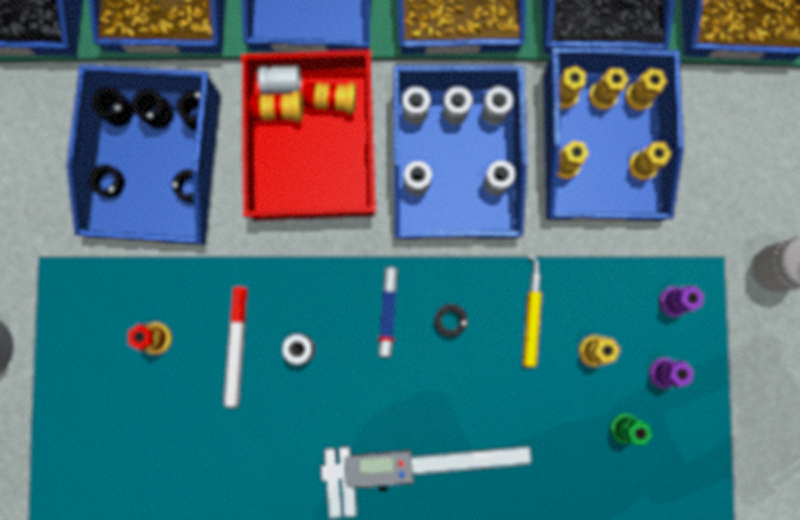

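View pics/side0c.png

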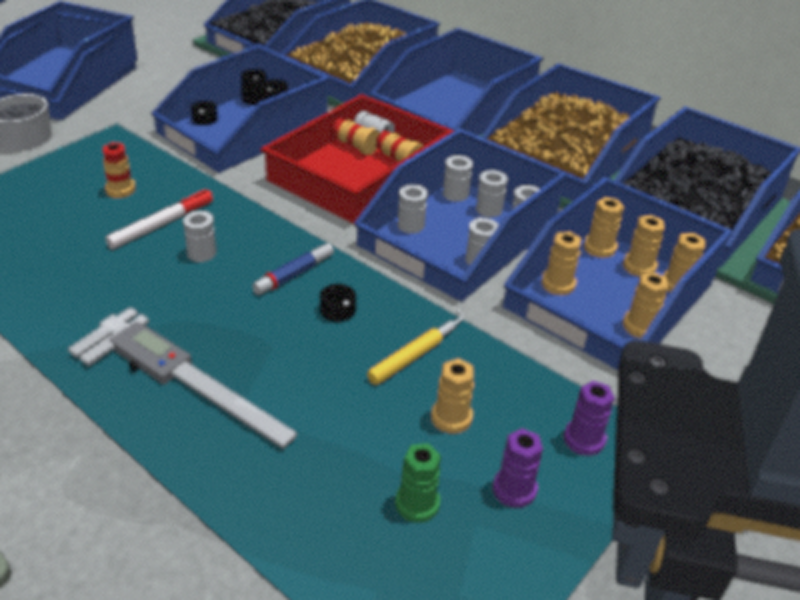

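```bash
cat > h.py <<'E'
from workcell import *
import numpy as np, cv2
from scipy.optimize import minimize
def proj(n,P):
    c=calibration(n);return cv2.projectPoints(np.float64(P).reshape(-1,3),cv2.Rodrigues(c['R'])[0],c['t'],c['mtx'],c['D'])[0][:,0]
def ray(n,px,z):
    c=calibration(n);u=cv2.undistortPoints(np.float64([[px]]),c['mtx'],c['D'])[0,0]
    d=c['R'].T@np.r_[u,1];C=-c['R'].T@c['t'];return (C+d*(z-C[2])/d[2])[:2]
def cyl(r,z0,z1):
    a=np.linspace(0,2*np.pi,32,endpoint=False)
    return np.vstack([np.c_[r*np.cos(a),r*np.sin(a),0*a+z] for z in(z0,z1)])
BODY=[cyl(17,0,8),cyl(14,8,44),cyl(13,44,58)]
SLV=[cyl(15,0,44)];COL=[cyl(18,0,20)]
BIN=[np.array([(x,y,z) for y in(-70,70) for x,z in((-90,0),(-90,30),(-25,70),(90,70),(90,0))],float)]
TRAY=[np.array([(x,y,z) for y in(-70,70) for x in(-90,90) for z in(0,45)],float)]
def sil(n,hulls,p,z0):
    c,s=np.cos(p[2]),np.sin(p[2]);m=np.zeros((1600,2560),np.uint8)
    for h in hulls:
        q=h@np.array([[c,s,0],[-s,c,0],[0,0,1]])+[p[0],p[1],z0]
        cv2.fillConvexPoly(m,cv2.convexHull(np.float32((proj(n,q)+.5)*4*16)).round().astype(np.int32),255,shift=4)
    return cv2.resize(m,(640,400),interpolation=cv2.INTER_AREA)/255.
def fit(hulls,masks,p0,z0,yaw=False):
    f=lambda p:sum(np.abs(sil(n,hulls,(p[0],p[1],p[2]/100 if yaw else 0),z0)-m).sum()/m.sum() for n,m in masks.items())
    p0=list(p0)+[0]*yaw
    r=minimize(f,p0,method='Nelder-Mead',options=dict(initial_simplex=np.vstack([p0]+[np.array(p0)+8*np.eye(len(p0))[i] for i in range(len(p0))]),xatol=.1,fatol=1e-4))
    return r.x.round(1),round(r.fun,3)
E
cat > m.py <<'E'
from h import *
im={n:grab_frame(n) for n in('top','side')}
def near(n,l,c):
    T=trace(n,l);T=[t for t in T if np.hypot(*(np.array(t['bbox'][:2])+np.array(t['bbox'][2:])/2-c))<25 and t['bbox'][2]<130]
    return T[0]['pixels'].astype(float) if T else None
def go(l,h,z,yaw,ct,cs,zc):
    M={n:near(n,l,c) for n,c in(('top',ct),('side',cs))};M={k:v for k,v in M.items() if v is not None}
    p=ray('top',ct,zc);print(l,'guess',p.round(),'both',fit(h,M,p,z,yaw) if M else None,*[(k,fit(h,{k:v},p,z,yaw)) for k,v in M.items() if len(M)>1])
go('brass_body',BODY,3,0,(408,234),(376,278),30)
go('reject_body',BODY,3,0,(184,227),(208,165),30)
go('steel_sleeve',SLV,3,0,(259,235),(250,198),25)
for n,b in(('top',(325,208,24,26)),('side',(305,218,28,28))):
    x,y,w,h_=b;g=im[n].max(2)[y:y+h_,x:x+w];m=np.zeros((400,640),np.uint8);m[y:y+h_,x:x+w]=g<62
    m=cv2.morphologyEx(m,cv2.MORPH_CLOSE,np.ones((7,7)));print('collar',n,m.sum(),int(np.median(g)),fit(COL,{n:m.astype(float)},ray('top',(335.5,220.5),13),3))
for l,h,c,s in(('bin_brass',BIN,(417,128),(456,225)),('bin_steel',BIN,(340,136),(380,186)),('bin_black',BIN,(182,137),(270,134)),('reject_tray',TRAY,(261,127),(326,160))):
    go(l,h,0,1,c,s,30)
for l,a,b,z in(('brass',(576,152),(659,152),62),('steel',(418,172),(501,172),48),('black',(108,181),(187,185),24)):
    A,B=[ray('top',np.array(q)/2+[110,60]-.25,z) for q in(a,b)];print(l,A.round(1),B.round(1),((A+B)/2).round(1))
for l,ps in(('pen',((238,290),(231,405))),('gauge',((390,270),(385,354))),('scriber',((534,260),(530,365)))):
    print(l,*[ray('top',np.array(q)/2+[110,60],10).round() for q in ps])
E
python3 m.py
```

```text
brass_body guess [ 438. -236.] both (array([ 435.9, -239.7]), np.float64(0.352)) ('top', (array([ 435.5, -240. ]), np.float64(0.198))) ('side', (array([ 439.5, -237.2]), np.float64(0.14)))
reject_body guess [454. 256.] both (array([452.5, 256. ]), np.float64(0.299)) ('top', (array([451.7, 255.5]), np.float64(0.234))) ('side', (array([452.5, 256.3]), np.float64(0.06)))
steel_sleeve guess [437.  92.] both (array([438.4,  92.6]), np.float64(0.071))
collar top 99 124 (array([469.4, -75.1]), np.float64(1.201))
collar side 298 103 (array([471.1, -74.3]), np.float64(0.108))
bin_brass guess [ 680. -265.] both (array([ 6.789e+02, -2.581e+02, -1.000e-01]), np.float64(0.074)) ('top', (array([ 6.789e+02, -2.590e+02,  2.000e-01]), np.float64(0.018))) ('side', (array([ 6.795e+02, -2.568e+02, -5.000e-01]), np.float64(0.047)))
bin_steel guess [659. -87.] both (array([656.4, -82.5,   0.8]), np.float64(0.084)) ('top', (array([ 6.553e+02, -8.230e+01,  2.000e-01]), np.float64(0.049))) ('side', (array([657.4, -81.8,   1.8]), np.float64(0.03)))
bin_black guess [657. 269.] both (array([653.3, 268.7,  -6. ]), np.float64(0.094)) ('top', (array([653.2, 268.4,  -6.1]), np.float64(0.018))) ('side', (array([656.8, 272.2,  -3.4]), np.float64(0.063)))
reject_tray guess [679.  91.] both (array([680.3,  87.5,   2.6]), np.float64(0.242)) ('top', (array([679.6,  85.4,   3. ]), np.float64(0.05))) ('side', (array([681.2,  94.1,   7.9]), np.float64(0.16)))
brass [ 651.8 -211.4] [ 652.9 -304.4] [ 652.3 -257.9]
steel [631.8 -38.8] [ 632.3 -130.4] [632.  -84.6]
black [627.7 311.6] [622.7 221.2] [625.2 266.4]
pen [505. 163.] [376. 168.]
gauge [527.  -8.] [433.  -3.]
scriber [ 539. -173.] [ 420. -166.]
```

Emit:
send_rows --deltas '[[[0, 0, 0], [0, 0, -0.276]], [[0, 0, 0], [0, 0, -0.276]], [[0, 0, 0], [0, 0, -0.276]], [[0, 0, 0], [0, 0, -0.276]], [[0, 0, 0], [0, 0, -0.276]], [[0, 0, 0], [0, 0, -0.276]], [[0, 0, 0], [0, 0, -0.276]], [[0, 0, 0], [0, 0, -0.275]], [[0, 0, 0], [0, 0, 0]]]' --grip 0

```text
time_s: 2.8
ee_pos: [259.3, -513.2, 228.0]
ee_rot: [180.0, 0.0, 90.0]
force: [0.3, 0.4, 0.3]
gripper_width: 91.1
gripper_force: 0.0
```

Emit:
send_rows --deltas '[[[0.05, 0.03, 0], [0, 0, 0]], [[0.07, 0.046, 0], [0, 0, 0]], [[0.07, 0.046, 0], [0, 0, 0]], [[0.07, 0.046, 0], [0, 0, 0]], [[0.07, 0.046, 0], [0, 0, 0]], [[0.07, 0.046, 0], [0, 0, 0]], [[0.07, 0.046, 0], [0, 0, 0]], [[0.05, 0.03, 0], [0, 0, 0]], [[0.028, 0.02, 0], [0, 0, 0]], [[0, 0, 0], [0, 0, 0]]]'

```text
time_s: 3.8
ee_pos: [438.2, -237.6, 228.1]
ee_rot: [180.0, -0.0, 90.1]
force: [-0.1, -0.5, 0.6]
gripper_width: 91.2
gripper_force: 0.0
```

Emit:
send_rows --deltas '[[[0, 0, 0.06], [0, 0, 0]], [[0, -0.002, 0.09], [0, 0, 0]], [[-0.002, 0, 0.09], [0, 0, 0]], [[0, 0, 0.08], [0, 0, 0]], [[0, 0, 0.05], [0, 0, 0]], [[0, 0, 0.024], [0, 0, 0]], [[0, 0, 0], [0, 0, 0]]]'

```text
time_s: 4.5
ee_pos: [435.2, -240.4, 29.8]
ee_rot: [-179.9, -0.1, 89.9]
force: [0.7, -0.2, 0.4]
gripper_width: 91.2
gripper_force: 0.0
```

Emit:
send_rows --deltas '[[[0, 0, 0], [0, 0, 0]], [[0, 0, 0], [0, 0, 0]], [[0, 0, 0], [0, 0, 0]], [[0, 0, 0], [0, 0, 0]], [[0, 0, 0], [0, 0, 0]], [[0, 0, 0], [0, 0, 0]], [[0, 0, 0], [0, 0, 0]], [[0, 0, 0], [0, 0, 0]]]' --grip 1 --grip_force 25

```text
time_s: 5.3
ee_pos: [436.1, -240.1, 30.9]
ee_rot: [-180.0, 0.0, 90.0]
force: [-0.0, -0.0, 0.3]
gripper_width: 29.8
gripper_force: 0.0
```

Run:
```python
from workcell import *
import cv2
a=grab_frame('side')[:,:,::-1]
cv2.imwrite('pics/s1.png',cv2.resize(a[130:380,250:550],None,fx=2,fy=2))
s=state();print(s['gripper_width'],s['gripper_force'],s['ee_pos'])
```

```text
27.536384800638192 25.002973079681396 [ 435.90848674 -240.11161491   30.90114566]
```

View pics/s1.png

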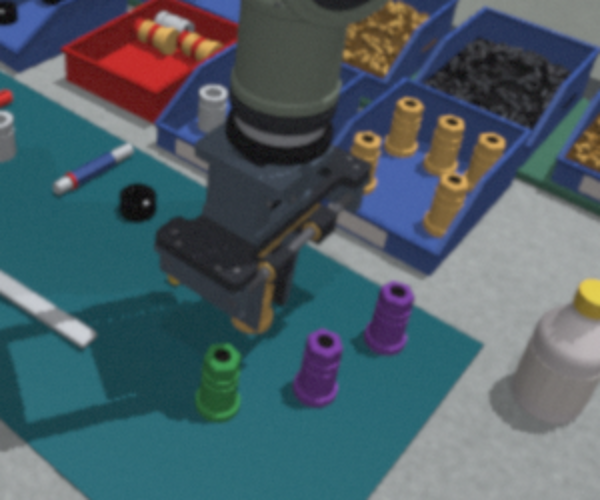

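Emit:
send_rows --deltas '[[[0, 0, -0.04], [0, 0, 0]], [[0, 0, -0.08], [0, 0, 0]], [[0, 0, -0.08], [0, 0, 0]], [[0, 0, -0.04], [0, 0, 0]], [[0, 0.04, 0], [0, 0, 0]], [[-0.018, 0.08, 0], [0, 0, 0]], [[-0.018, 0.09, 0], [0, 0, 0]], [[0, 0.09, 0], [0, 0, 0]], [[0, 0.08, 0], [0, 0, 0]], [[0, 0.054, 0], [0, 0, 0]]]'

```text
time_s: 6.35
ee_pos: [655.3, -257.6, 149.5]
ee_rot: [-180.0, -0.0, 90.1]
force: [0.4, -1.0, -2.8]
gripper_width: 27.5
gripper_force: 25.0
```

Emit:
send_rows --deltas '[[[0, 0, 0], [0, 0, 0]], [[0, 0, 0], [0, 0, 0]]]'

```text
time_s: 6.55
ee_pos: [652.4, -257.6, 149.4]
ee_rot: [-179.8, -0.1, 90.1]
force: [-0.3, -0.4, -2.0]
gripper_width: 27.3
gripper_force: 25.0
```

Emit:
send_rows --deltas '[[[0, 0, 0.06], [0, 0, 0]], [[0, 0, 0.07], [0, 0, 0]], [[0, 0, 0.06], [0, 0, 0]], [[0, 0, 0.025], [0, 0, 0]], [[0, 0, 0.014], [0, 0, 0]], [[0, 0, 0.004], [0, 0, 0]], [[0, 0, 0.002], [0, 0, 0]], [[0, 0, 0], [0, 0, 0]], [[0, 0, 0], [0, 0, 0]]]'

```text
time_s: 7.45
ee_pos: [653.8, -258.3, 34.7]
ee_rot: [179.9, 0.0, 90.0]
force: [-0.1, -0.2, -2.3]
gripper_width: 27.2
gripper_force: 25.0
```

Emit:
send_rows --deltas '[[[0, 0, 0.002], [0, 0, 0]], [[0, 0, 0], [0, 0, 0]]]'

```text
time_s: 7.65
ee_pos: [653.2, -258.1, 32.7]
ee_rot: [180.0, 0.0, 90.0]
force: [-0.5, -0.1, -3.5]
gripper_width: 27.5
gripper_force: 25.0
```

Emit:
send_rows --deltas '[[[0, 0, 0], [0, 0, 0]], [[0, 0, 0], [0, 0, 0]], [[0, 0, 0], [0, 0, 0]], [[0, 0, 0], [0, 0, 0]], [[0, 0, 0], [0, 0, 0]]]' --grip 0.45

```text
time_s: 8.15
ee_pos: [653.3, -258.1, 32.6]
ee_rot: [180.0, 0.0, 90.0]
force: [-0.4, -0.3, 0.1]
gripper_width: 50.4
gripper_force: 0.0
```

Emit:
send_rows --deltas '[[[0, 0, -0.03], [0, 0, 0]], [[0, 0, -0.07], [0, 0, 0]], [[0, 0, -0.09], [0, 0, 0]], [[0, 0, -0.05], [0, 0, 0]], [[0.05, -0.06, 0], [0, 0, 0]], [[0.08, -0.08, 0], [0, 0, 0]], [[0.08, -0.08, 0], [0, 0, 0]], [[0.08, -0.08, 0], [0, 0, 0]], [[0.06, -0.06, 0], [0, 0, 0]], [[0.016, -0.006, 0], [0, 0, 0]]]'

```text
time_s: 9.15
ee_pos: [480.0, -86.6, 153.5]
ee_rot: [-179.9, -0.1, 90.1]
force: [1.3, -0.4, 0.1]
gripper_width: 50.1
gripper_force: 0.0
```

Emit:
send_rows --deltas '[[[0, 0, 0], [0, 0, 0]], [[0, 0, 0], [0, 0, 0]], [[0, 0, 0], [0, 0, 0]]]' --grip 0.2

```text
time_s: 9.45
ee_pos: [485.5, -90.0, 152.8]
ee_rot: [179.9, 0.0, 90.0]
force: [0.0, -0.3, -0.6]
gripper_width: 70.7
gripper_force: 0.0
```

Emit:
send_rows --deltas '[[[0.03, -0.03, 0], [0, 0, 0]], [[0, 0, 0.05], [0, 0, 0]], [[0, 0, 0.07], [0, 0, 0]], [[0, 0, 0.07], [0, 0, 0]], [[0, 0, 0.03], [0, 0, 0]], [[0, 0, 0], [0, 0, 0]], [[0, 0, 0], [0, 0, 0]]]'

```text
time_s: 10.15
ee_pos: [470.0, -74.7, 42.5]
ee_rot: [180.0, 0.0, 90.0]
force: [0.0, 0.6, 0.4]
gripper_width: 72.9
gripper_force: 0.0
```

Emit:
send_rows --deltas '[[[0, 0, 0.03], [0, 0, 0]], [[0, 0, 0.015], [0, 0, 0]], [[0, 0, 0], [0, 0, 0]], [[0, 0, 0], [0, 0, 0]]]'

```text
time_s: 10.55
ee_pos: [469.6, -74.2, 20.6]
ee_rot: [179.9, 0.0, 90.0]
force: [-0.4, -1.1, -0.5]
gripper_width: 73.0
gripper_force: 0.0
```

Emit:
send_rows --deltas '[[[0, 0, 0], [0, 0, 0]], [[0, 0, 0], [0, 0, 0]], [[0, 0, 0], [0, 0, 0]], [[0, 0, 0], [0, 0, 0]], [[0, 0, 0], [0, 0, 0]], [[0, 0, 0], [0, 0, 0]], [[0, 0, 0], [0, 0, 0]]]' --grip 1 --grip_force 20

```text
time_s: 11.25
ee_pos: [469.2, -74.1, 20.0]
ee_rot: [180.0, 0.0, 90.0]
force: [1.2, -0.4, 1.9]
gripper_width: 35.3
gripper_force: 20.0
```

Emit:
send_rows --deltas '[[[0, 0, -0.03], [0, 0, 0]], [[0, 0, -0.07], [0, 0, 0]], [[0, 0, -0.09], [0, 0, 0]], [[0, 0, -0.07], [0, 0, 0]], [[0.02, 0.01, 0], [0, 0, 0]], [[0.05, 0.025, 0], [0, 0, 0]], [[0.07, 0.032, 0], [0, 0, 0]], [[0.07, 0.032, 0], [0, 0, 0]], [[0.07, 0.032, 0], [0, 0, 0]], [[0.07, 0.032, 0], [0, 0, 0]]]'

```text
time_s: 12.25
ee_pos: [550.1, 102.6, 148.5]
ee_rot: [-179.9, 0.0, 90.0]
force: [0.7, -0.3, -1.5]
gripper_width: 35.1
gripper_force: 20.0
```

Emit:
send_rows --deltas '[[[0.07, 0.032, 0], [0, 0, 0]], [[0.07, 0.032, 0], [0, 0, 0]], [[0.07, 0.032, 0], [0, 0, 0]], [[0.06, 0.03, 0], [0, 0, 0]], [[0.04, 0.02, 0], [0, 0, 0]], [[0.02, 0.007, 0], [0, 0, 0]], [[0, 0, 0], [0, 0, 0]], [[0, 0, 0], [0, 0, 0]]]'

```text
time_s: 13.05
ee_pos: [626.0, 265.1, 149.1]
ee_rot: [-179.9, 0.1, 90.0]
force: [0.2, -0.6, -0.6]
gripper_width: 35.6
gripper_force: 20.0
```

Emit:
send_rows --deltas '[[[0.005, 0.003, 0.05], [0, 0, 0]], [[0, 0, 0.08], [0, 0, 0]], [[0, 0, 0.06], [0, 0, 0]], [[0, 0, 0.03], [0, 0, 0]], [[0, 0, 0.02], [0, 0, 0]], [[0, 0, 0.009], [0, 0, 0]], [[0, 0, 0], [0, 0, 0]], [[0, 0, 0], [0, 0, 0]]]'

```text
time_s: 13.85
ee_pos: [629.2, 268.8, 26.9]
ee_rot: [179.9, -0.1, 90.0]
force: [0.2, -0.6, -0.3]
gripper_width: 35.4
gripper_force: 20.0
```

Emit:
send_rows --deltas '[[[0, 0, 0.006], [0, 0, 0]], [[0, 0, 0.002], [0, 0, 0]], [[0, 0, 0], [0, 0, 0]], [[0, 0, 0], [0, 0, 0]]]'

```text
time_s: 14.25
ee_pos: [628.4, 268.5, 21.5]
ee_rot: [180.0, 0.0, 90.0]
force: [-0.0, 0.0, -1.6]
gripper_width: 35.7
gripper_force: 20.0
```

Emit:
send_rows --deltas '[[[0, 0, 0], [0, 0, 0]], [[0, 0, 0], [0, 0, 0]], [[0, 0, 0], [0, 0, 0]], [[0, 0, 0], [0, 0, 0]], [[0, 0, 0], [0, 0, 0]]]' --grip 0.36

```text
time_s: 14.75
ee_pos: [628.4, 268.5, 21.5]
ee_rot: [180.0, 0.0, 90.0]
force: [-0.6, -0.3, 0.6]
gripper_width: 58.4
gripper_force: 0.0
```

Emit:
send_rows --deltas '[[[0, 0, -0.03], [0, 0, 0]], [[0, 0, -0.07], [0, 0, 0]], [[0, 0, -0.08], [0, 0, 0]], [[0, 0, -0.07], [0, 0, 0]], [[-0.02, -0.02, 0], [0, 0, 0]], [[-0.05, -0.05, 0], [0, 0, 0]], [[-0.05, -0.055, 0], [0, 0, 0]], [[-0.05, -0.055, 0], [0, 0, 0]], [[-0.05, -0.055, 0], [0, 0, 0]], [[-0.05, -0.055, 0], [0, 0, 0]]]'

```text
time_s: 15.75
ee_pos: [482.5, 132.6, 147.6]
ee_rot: [179.9, -0.0, 90.0]
force: [0.2, 0.1, 0.0]
gripper_width: 58.5
gripper_force: 0.0
```

Emit:
send_rows --deltas '[[[-0.05, -0.055, 0], [0, 0, 0]], [[-0.032, -0.035, 0], [0, 0, 0]], [[0, 0, 0], [0, 0, 0]], [[0, 0, 0], [0, 0, 0]], [[0, 0, 0], [0, 0, 0]]]' --grip 0.2

```text
time_s: 16.25
ee_pos: [439.8, 93.1, 147.2]
ee_rot: [179.9, -0.0, 90.0]
force: [0.1, -0.3, -0.8]
gripper_width: 72.7
gripper_force: 0.0
```

Emit:
send_rows --deltas '[[[0, -0.002, 0.05], [0, 0, 0]], [[0, 0, 0.08], [0, 0, 0]], [[0, 0, 0.07], [0, 0, 0]], [[0, 0, 0.03], [0, 0, 0]], [[0, 0, 0.012], [0, 0, 0]], [[0, 0, 0], [0, 0, 0]], [[0, 0, 0], [0, 0, 0]]]'

```text
time_s: 16.95
ee_pos: [438.6, 92.9, 26.1]
ee_rot: [179.9, -0.0, 90.1]
force: [0.3, 0.3, -0.4]
gripper_width: 72.8
gripper_force: 0.0
```

Emit:
send_rows --deltas '[[[0, 0, 0], [0, 0, 0]], [[0, 0, 0], [0, 0, 0]], [[0, 0, 0], [0, 0, 0]], [[0, 0, 0], [0, 0, 0]], [[0, 0, 0], [0, 0, 0]], [[0, 0, 0], [0, 0, 0]], [[0, 0, 0], [0, 0, 0]], [[0, 0, 0], [0, 0, 0]]]' --grip 1 --grip_force 25

```text
time_s: 17.75
ee_pos: [437.7, 92.4, 25.6]
ee_rot: [180.0, 0.0, 90.0]
force: [-0.3, -1.4, 0.6]
gripper_width: 29.5
gripper_force: 25.0
```

Emit:
send_rows --deltas '[[[0, 0, -0.03], [0, 0, 0]], [[0, 0, -0.08], [0, 0, 0]], [[0, 0, -0.09], [0, 0, 0]], [[0, 0, -0.05], [0, 0, 0]], [[-0.02, 0.02, 0], [0, 0, 0]], [[-0.05, 0.05, 0], [0, 0, 0]], [[-0.05, 0.055, 0], [0, 0, 0]], [[-0.05, 0.055, 0], [0, 0, 0]], [[-0.05, 0.055, 0], [0, 0, 0]], [[-0.05, 0.055, 0], [0, 0, 0]]]'

```text
time_s: 18.75
ee_pos: [582.6, -44.3, 148.0]
ee_rot: [-179.8, -0.0, 90.0]
force: [0.9, 0.4, -2.2]
gripper_width: 29.4
gripper_force: 25.0
```

Emit:
send_rows --deltas '[[[-0.05, 0.055, 0], [0, 0, 0]], [[-0.032, 0.042, 0], [0, 0, 0]], [[0, 0, 0], [0, 0, 0]], [[0, 0, 0], [0, 0, 0]], [[0, 0, 0], [0, 0, 0]]]'

```text
time_s: 19.25
ee_pos: [629.6, -83.1, 149.0]
ee_rot: [-179.8, -0.0, 90.0]
force: [0.0, 0.6, -1.7]
gripper_width: 29.6
gripper_force: 25.0
```

Emit:
send_rows --deltas '[[[0, 0.002, 0.05], [0, 0, 0]], [[0, 0, 0.08], [0, 0, 0]], [[0, 0, 0.06], [0, 0, 0]], [[0, 0, 0.03], [0, 0, 0]], [[0, 0, 0.016], [0, 0, 0]], [[0, 0, 0], [0, 0, 0]], [[0, 0, 0], [0, 0, 0]]]'

```text
time_s: 19.95
ee_pos: [632.5, -83.3, 33.5]
ee_rot: [179.9, 0.0, 90.1]
force: [0.2, -0.0, -1.0]
gripper_width: 29.2
gripper_force: 25.0
```

Emit:
send_rows --deltas '[[[0, 0, 0.008], [0, 0, 0]], [[0, 0, 0.003], [0, 0, 0]], [[0, 0, 0], [0, 0, 0]], [[0, 0, 0], [0, 0, 0]]]'

```text
time_s: 20.35
ee_pos: [632.1, -83.6, 27.2]
ee_rot: [180.0, 0.0, 90.0]
force: [-0.6, -0.0, -1.6]
gripper_width: 29.5
gripper_force: 25.0
```

Emit:
send_rows --deltas '[[[0, 0, 0], [0, 0, 0]], [[0, 0, 0], [0, 0, 0]], [[0, 0, 0], [0, 0, 0]], [[0, 0, 0], [0, 0, 0]], [[0, 0, 0], [0, 0, 0]]]' --grip 0.43

```text
time_s: 20.85
ee_pos: [632.1, -83.5, 27.0]
ee_rot: [180.0, 0.0, 90.0]
force: [-0.2, 0.3, -0.3]
gripper_width: 52.2
gripper_force: 0.0
```

Emit:
send_rows --deltas '[[[0, 0, -0.03], [0, 0, 0]], [[0, 0, -0.07], [0, 0, 0]], [[0, 0, -0.08], [0, 0, 0]], [[0, 0, -0.07], [0, 0, 0]], [[0.02, -0.01, 0], [0, 0, 0]], [[0.05, -0.03, 0], [0, 0, 0]], [[0.06, -0.032, 0], [0, 0, 0]], [[0.06, -0.032, 0], [0, 0, 0]], [[0.06, -0.032, 0], [0, 0, 0]], [[0.06, -0.032, 0], [0, 0, 0]]]'

```text
time_s: 21.85
ee_pos: [546.5, 72.6, 151.2]
ee_rot: [-179.9, 0.0, 90.0]
force: [0.9, 0.8, -0.5]
gripper_width: 52.0
gripper_force: 0.0
```

Emit:
send_rows --deltas '[[[0.06, -0.032, 0], [0, 0, 0]], [[0.06, -0.032, 0], [0, 0, 0]], [[0.06, -0.032, 0], [0, 0, 0]], [[0.06, -0.032, 0], [0, 0, 0]], [[0.06, -0.032, 0], [0, 0, 0]], [[0.05, -0.022, 0], [0, 0, 0]], [[0.02, -0.01, 0], [0, 0, 0]], [[0, 0, 0], [0, 0, 0]], [[0, 0, 0], [0, 0, 0]]]' --grip 0.2

```text
time_s: 22.75
ee_pos: [452.0, 255.7, 151.6]
ee_rot: [-180.0, 0.1, 90.0]
force: [-0.4, -1.0, 0.0]
gripper_width: 73.1
gripper_force: 0.0
```

Down to TCP z 31 (120 mm) and grip.

Emit:
send_rows --deltas '[[[0, 0, 0.05], [0, 0, 0]], [[0, 0, 0.08], [0, 0, 0]], [[0, 0, 0.07], [0, 0, 0]], [[0, 0, 0.03], [0, 0, 0]], [[0, 0, 0.011], [0, 0, 0]], [[0, 0, 0], [0, 0, 0]], [[0, 0, 0], [0, 0, 0]]]'

```text
time_s: 23.45
ee_pos: [452.9, 256.3, 32.3]
ee_rot: [179.9, -0.0, 90.0]
force: [-0.4, -0.4, 0.5]
gripper_width: 72.9
gripper_force: 0.0
```

Emit:
send_rows --deltas '[[[0, 0, 0], [0, 0, 0]], [[0, 0, 0], [0, 0, 0]], [[0, 0, 0], [0, 0, 0]], [[0, 0, 0], [0, 0, 0]], [[0, 0, 0], [0, 0, 0]], [[0, 0, 0], [0, 0, 0]], [[0, 0, 0], [0, 0, 0]], [[0, 0, 0], [0, 0, 0]]]' --grip 1 --grip_force 25

```text
time_s: 24.25
ee_pos: [451.6, 256.4, 31.5]
ee_rot: [-180.0, 0.0, 90.0]
force: [-1.2, 0.7, 1.6]
gripper_width: 27.7
gripper_force: 25.0
```

Emit:
send_rows --deltas '[[[0, 0, -0.03], [0, 0, 0]], [[0, 0, -0.08], [0, 0, 0]], [[0, 0, -0.09], [0, 0, 0]], [[0, 0, -0.04], [0, 0, 0]], [[-0.02, 0.02, 0], [0, 0, 0]], [[-0.05, 0.05, 0], [0, 0, 0]], [[-0.05, 0.055, 0], [0, 0, 0]], [[-0.05, 0.055, 0], [0, 0, 0]], [[-0.05, 0.055, 0], [0, 0, 0]], [[-0.05, 0.055, 0], [0, 0, 0]]]'

```text
time_s: 25.25
ee_pos: [597.1, 119.1, 148.7]
ee_rot: [-179.8, 0.1, 90.0]
force: [-0.4, 1.3, -2.1]
gripper_width: 27.6
gripper_force: 25.0
```

Emit:
send_rows --deltas '[[[-0.05, 0.055, 0], [0, 0, 0]], [[-0.02, 0.044, 0], [0, 0, 0]], [[0, 0, 0], [0, 0, 0]], [[0, 0, 0], [0, 0, 0]], [[0, 0, 0], [0, 0, 0]]]'

```text
time_s: 25.75
ee_pos: [645.1, 86.4, 149.8]
ee_rot: [-179.8, 0.0, 90.0]
force: [0.4, -0.8, -2.8]
gripper_width: 27.2
gripper_force: 25.0
```

Emit:
send_rows --deltas '[[[0, 0, 0.05], [0, 0, 0]], [[0, 0, 0.08], [0, 0, 0]], [[0, 0, 0.06], [0, 0, 0]], [[0, 0, 0.025], [0, 0, 0]], [[0, 0, 0.01], [0, 0, 0]], [[0, 0, 0], [0, 0, 0]], [[0, 0, 0], [0, 0, 0]], [[0, 0, 0], [0, 0, 0]]]'

```text
time_s: 26.55
ee_pos: [647.5, 86.7, 40.7]
ee_rot: [179.8, -0.0, 90.0]
force: [-0.1, -1.3, -2.9]
gripper_width: 27.8
gripper_force: 25.0
```

Emit:
send_rows --deltas '[[[0, 0, 0.01], [0, 0, 0]], [[0, 0, 0.004], [0, 0, 0]], [[0, 0, 0], [0, 0, 0]], [[0, 0, 0], [0, 0, 0]]]'

```text
time_s: 26.95
ee_pos: [646.6, 86.5, 32.5]
ee_rot: [180.0, 0.0, 90.0]
force: [-0.6, -0.1, 1.3]
gripper_width: 27.5
gripper_force: 25.0
```

Release, lift, and retreat toward the base over the mat so the cameras see the bins.

Emit:
send_rows --deltas '[[[0, 0, 0], [0, 0, 0]], [[0, 0, 0], [0, 0, 0]], [[0, 0, 0], [0, 0, 0]], [[0, 0, 0], [0, 0, 0]], [[0, 0, 0], [0, 0, 0]]]' --grip 0.45

```text
time_s: 27.45
ee_pos: [646.5, 86.5, 31.9]
ee_rot: [180.0, 0.0, 90.0]
force: [0.7, 0.4, -0.1]
gripper_width: 50.1
gripper_force: 0.0
```

Emit:
send_rows --deltas '[[[0, 0, -0.03], [0, 0, 0]], [[0, 0, -0.07], [0, 0, 0]], [[0, 0, -0.09], [0, 0, 0]], [[0, 0, -0.08], [0, 0, 0]], [[0, -0.04, 0], [0, 0, 0]], [[0, -0.07, 0], [0, 0, 0]], [[0, -0.07, 0], [0, 0, 0]], [[0, -0.07, 0], [0, 0, 0]], [[0, -0.07, 0], [0, 0, 0]], [[0, -0.07, 0], [0, 0, 0]]]'

```text
time_s: 28.45
ee_pos: [450.2, 86.4, 168.1]
ee_rot: [179.9, -0.0, 90.0]
force: [-0.8, 0.0, 0.5]
gripper_width: 49.8
gripper_force: 0.0
```

Emit:
send_rows --deltas '[[[0, -0.07, 0], [0, 0, 0]], [[0, -0.07, 0], [0, 0, 0]], [[0, -0.07, 0], [0, 0, 0]], [[0, -0.03, 0], [0, 0, 0]], [[0, 0, 0], [0, 0, 0]], [[0, 0, 0], [0, 0, 0]], [[0, 0, 0], [0, 0, 0]]]'

```text
time_s: 29.15
ee_pos: [333.4, 86.6, 167.4]
ee_rot: [179.9, -0.0, 90.0]
force: [0.2, -0.8, 0.6]
gripper_width: 50.2
gripper_force: 0.0
```

Run:
```python
from workcell import *
import cv2
a=grab_frame('top')[:,:,::-1];cv2.imwrite('pics/t9.png',cv2.resize(a[60:320,110:510],None,fx=2,fy=2,interpolation=cv2.INTER_CUBIC))
a=grab_frame('side')[:,:,::-1];cv2.imwrite('pics/s9.png',cv2.resize(a[80:380,150:550],None,fx=2,fy=2,interpolation=cv2.INTER_CUBIC))
```

```text
(no output)
```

View pics/t9.png

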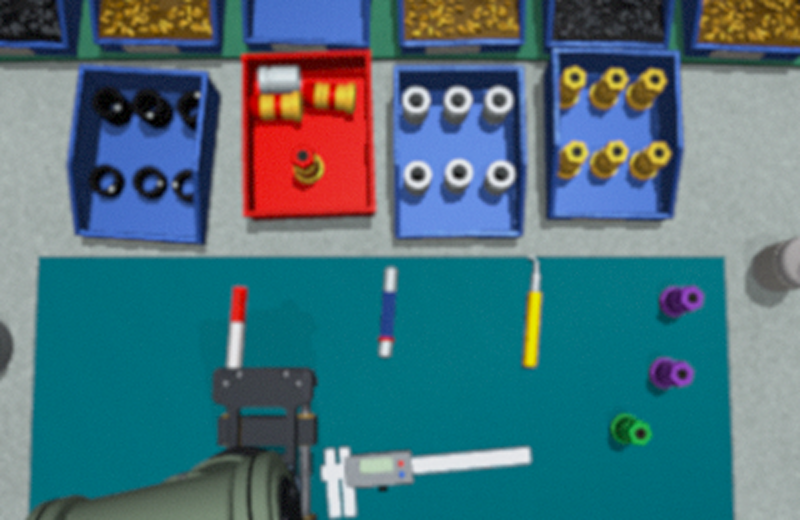

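View pics/s9.png

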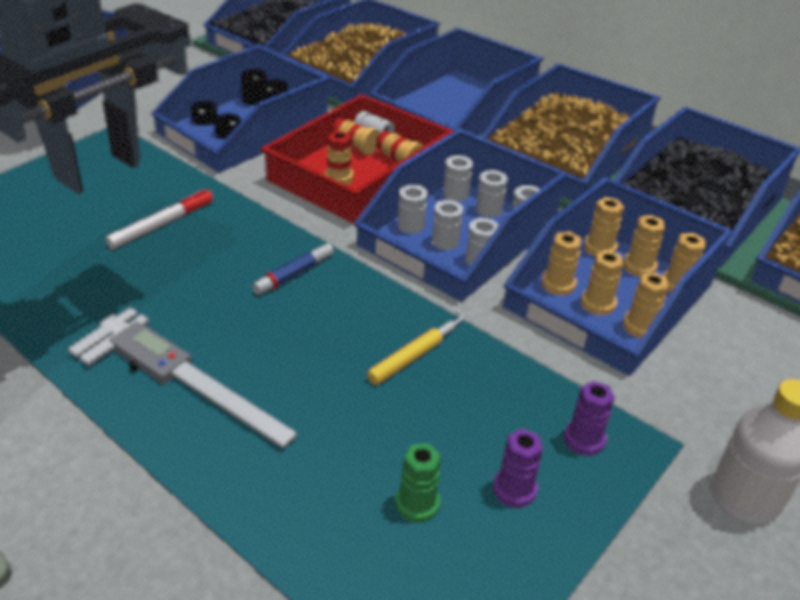

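The top view shows the collar at (150,182), the sleeve at (459,172) and the brass body at (610,152), each midway between its neighbours. The reject stands in the tray at (308,165), and the gauge and pen have not moved.

```bash
python3 -c "
from workcell import *
print(job_done())"
```

```text
the job is handed in; nothing more can be done
None
```

The brass body, steel sleeve and black collar stand in the front-row gaps of their bins, and the red-painted reject stands in the red tray. The gauge and marker were left where they lay, and the job was handed in at about 29 s; the hand-in gave no verdict, so this rests on the final camera views.

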